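Seat the bar blank and work the two-hand clamp

TASK

Push the square aluminium blank along its channel until its end sits against the stop: only push it, never lift it. Then press the two matching round buttons of the control box together, one fingertip on each so that both go down at once, hold them fully down for two seconds, let them come up and move clear. Never press the wide mushroom button, and leave the loose things lying around where they are.

Things in the scene. Friction and masses are not known exactly. Their poses are not given: they have to be found in the camera images.
- fixture: Fixed green-painted fixture, on the robot's left or right, yaw within 0.45 rad; base plate 150 (x) x 260 (y) x 10 mm thick; origin at the centre of its underside, z up. A straight channel runs along its y axis. A low grey clamp block (30 x 40 mm, top 40 mm above the table) stands beside the channel at x = -52, y = +50 mm.
- channel (a point): Middle of the channel's floor, 10 mm above the table, axes as the fixture. Two rails 40 mm apart inside, each 12 mm wide and 12 mm high (tops 22 mm above the table), run from y = -110 to +110 mm on either side of the centre line. The -y end is open.
- stop_face (a point): Middle of the stop's face that the blank's end must meet, at y = +90 mm of the fixture: a dark steel plate 64 mm wide, 14 mm thick, across the channel's +y end, top 46 mm above the table.
- blank_center (a point): Centre of the blank: loose square aluminium bar 36 (across) x 80 (long) x 36 mm (high), about 0.3 kg, lying in the channel, its length along the fixture's y axis, 2 mm clear of each rail, top 46 mm above the table. It starts 60 to 100 mm short of the stop; against the stop its centre is at y = +50 mm of the fixture. It slides under a push of 1 to 3 N.
- station: Fixed grey control box 120 (x) x 170 (y) x 60 mm high, on the other side from the fixture, yaw within 0.45 rad; origin at the centre of its underside. On its top: the two matching round buttons at x = -25, y = +30 and -30 mm (side nearer the robot), the wide mushroom button at x = +33, y = +35 mm.
- button_a_top (a point): Centre of the top face of the first of the two matching round buttons (the one at the box's +y side): flat black cap 26 mm across, 78 mm above the table when up, in a steel collar 42 mm across whose top is 6 mm below the cap's top. The two caps are 60 mm apart centre to centre.
- button_b_top (a point): The same point of the second matching button (the box's -y side).
- button_a (a joint): Press depth of the first button in m: 0 up, 0.006 fully down. Spring: starts to move at about 1.2 N, fully down at about 4 N; springs back up when let go.
- button_b (a joint): Press depth of the second button, likewise.
- stop_top (a point): Centre of the top of the wide black mushroom button, 42 mm across, 89 mm above the table, also on the control box: not to be pressed.
- stop_button (a joint): Press depth of the mushroom button in m: 0 up, 0.005 down. Leave it at 0.
- offcut: Loose steel offcut 25 x 30 x 30 mm lying on the fixture's plate beside the channel, about 54 mm from its centre line on the +x side; origin at its underside. Leave alone.
- collar: Loose steel collar, 30 mm across, 16 mm high, lying on the control box near x = +35, y = -50 mm of the box; origin at its underside. Leave alone.
- tin: Loose tin 48 mm across, 70 mm high, standing between fixture and control box; origin at its underside. Leave alone.
- oiler: Loose amber bottle 60 mm across, 170 mm high, towards the table's far edge; origin at its underside. Leave alone.
- wrench: Loose wrench lying beyond the fixture and control box; origin at its underside. Leave alone.
- brush: Loose brush lying beyond the fixture and control box; origin at its underside. Leave alone.
- hammer: Loose hammer lying beyond the fixture and control box; origin at its underside. Leave alone.
- blank: The same blank; origin at the centre of its underside.
Mind the look-alikes: they are no part of the job. Leave any brown, red or yellow look-alike of the blank alone.

How it is judged:
By the outcome, as a careful person would: the job done as asked, in the order asked, and still so for the second after the job is handed in, with the robot touching nothing.
It also fails if it takes over 53 s, if anything falls off the work surface, if the arm or the gripper's body presses on something with over 40 N, if the wrist force passes 120 N, or if a joint passes its speed limit or range.

ROBOT

A 7-joint arm with a two-finger parallel gripper is mounted at the origin on the work surface. World frame = base frame: x ahead of the robot, y to its left, z up, the work surface at z = 0. Lengths are in mm, angles in rad, forces in N, time in s.
With the tool pointing down it reaches from about 425 to 925 mm from the base axis. Payload 6.8 kg.
Tool frame: the origin (TCP) lies midway between the tips of the shut fingers; the grasp point (between the pads) lies 19 mm behind it; x points along the fingers, y is the direction in which the jaws open and shut, and the axes are right-handed (so a half turn about x gives the same grasp; the last joint's range is limited). The gripper opens to 88 mm and grips with 3 to 60 N. Pads are 20 mm wide; open, the fingers measure 115 mm over their backs; the gripper's body (75 mm by 178 mm) begins 61 mm behind the grasp point.
Start: joints at [-1.304, 0.477, 0.022, 1.555, -0.011, 1.109, -0.083], TCP at [247.106, 628.161, 222.664] pointing down, gripper open.
Joint ranges: [-2.96, 2.96], [-0.34, 2.1], [-1.41, 1.46], [0.24, 2.44], [-1.37, 4.51], [0.17, 1.92], [-2.96, 2.96]. Speed limits (rad/s): [2.39, 2.39, 3.14, 3.14, 3.14, 3.14, 3.14].

INTERFACE

Orientations are given as a rotation vector (axis times angle).
In Python, from workcell import r, optics gives the robot as it stands.
- The arm moves only by the shell command python3 -m inch 'ROWS' [FORCE]. ROWS is a JSON object of lists of equal length, an entry for each row: "travel": the shift along the tool's x, y, z in units of 30 mm (1.0 is 30 mm), a list of three; "turn": the turn about the tool's x in units of 8 degrees (1.0 is 8 degrees); "jaw": the finger opening in mm, from 0 to 87.8. In form: {"travel": [[tx, ty, tz], ...], "turn": [turn, ...], "jaw": [jaw, ...]}. A call has 1 to 8 rows; each row is the pose to reach, as a shift and turn from the pose commanded when the call began, along the tool's axes at that moment; what a row does not reach only later rows make up. A row lasts 1/10 s, in which the tool goes at most 50 mm and 8.59 degrees, less where a joint would pass 70% of its speed; a pose out of reach is approached as far as the arm can. A call with a gripper value outside its range is refused whole. The fingers move at their own pace and stop on an object; FORCE is the grip in N (left out, the last holds). Time passes only in rows, so rows that repeat a pose let the fingers close. It gives the time, the measured TCP pose, the force and the opening at its end, in the units of the state.
- r.state(): the state, without advancing time (a new reading comes with each control period).
- optics.get_image(name): name is "scene" or "side" or "wrist"; returns a dict with "frame" (400x640x3 uint8, red, green, blue), "range_z" (400x640 float32, mm along the optical axis (not along the pixel's ray), 0 where there is no reading), "fx", "fy", "cx", "cy" (pixels), "R" (3x3) and "t" (3): a world point X has camera coordinates R X + t. Camera axes: x right, y down, z forward; pixel columns grow to the right and rows downward; lengths in mm; the calibration is good to about 2 mm. A picture is of the moment at which its call begins.
- r.finish_job(): hands the job in, once; it reports no verdict.
The state is a dict: "t": time; "q": joint angles; "qd": joint speeds; "effort": joint torques, N m; "tcp_pos": TCP position; "eef_rot": TCP orientation; "force": force on the tool from outside, world axes, zero at the start; "moment": the same for the moment, N m; "finger_gap": finger opening in mm.
Only numpy, scipy, OpenCV 4.12 (cv2) and the standard library are available. Lean on these libraries where they do the work, as an engineer would, in place of code of your own. Each camera call takes 0.05 s, during which the arm holds its last target.

## Working session

There is one attempt and no reset: what is moved stays moved. The work goes in short steps, Python scripts to look and compute and a shell command to move; the robot and the scene stay as the last step left them, time stands still between calls to the robot, and variables do not carry over. Pictures are saved under pics/ and viewed, and the job is handed in when it is done.

```bash
ls; mkdir -p pics; python3 - <<'E'
from workcell import r, optics
import cv2
s=r.state()
for k in s: print(k,s[k])
for n in ["scene","side","wrist"]:
    d=optics.get_image(n); cv2.imwrite(f"pics/{n}0.png",d["frame"][:,:,::-1]); print(n,d["fx"],d["fy"],d["cx"],d["cy"],d["R"],d["t"])
E
```

```text
pics
t 0.0
q [-1.30408375  0.4777975   0.02233032  1.55644043 -0.01149583  1.10930653
 -0.08308895]
qd [ 0.00035877 -0.00060497  0.00100979 -0.00010459  0.00048852  0.00278025
 -0.00060937]
effort [-1.20278687e-04 -5.82859969e+01  1.53461326e+00 -2.72599643e+01
 -5.43293555e-02  1.70773454e-02  1.50800315e-04]
tcp_pos [246.90513814 627.5719703  221.68795492]
eef_rot [ 0.2926098   1.55093018 -0.29546991]
force [0.18349048 0.14295906 0.1127632 ]
moment [ 0.00062351  0.00398827 -0.00475586]
finger_gap 87.80717112614589
scene 490.71421476060226 490.71421476060226 308.193298954652 206.61645966450726 [[ 0.41040155  0.91176847 -0.01577419]
 [ 0.59411827 -0.28046505 -0.75389843]
 [-0.69180493  0.30002935 -0.65680159]] [-213.76476447 -265.52971822 1519.18395338]
side 517.7686857273587 517.7686857273587 318.10344055543686 200.03814529634784 [[ 0.98048521 -0.19580016  0.01763662]
 [-0.09310774 -0.54150424 -0.83552625]
 [ 0.17314648  0.81757902 -0.54916741]] [-522.28397267  119.62552022 1078.5430056 ]
wrist 281.7006544662248 281.7006544662248 321.6925927664247 202.82705739350396 [[ 0.36638924  0.93045772 -0.00271136]
 [ 0.9015914  -0.35429919  0.24820361]
 [ 0.22998233 -0.09338367 -0.96870409]] [-673.15268084  -29.85691316  389.5686501 ]
```

View pics/scene0.png

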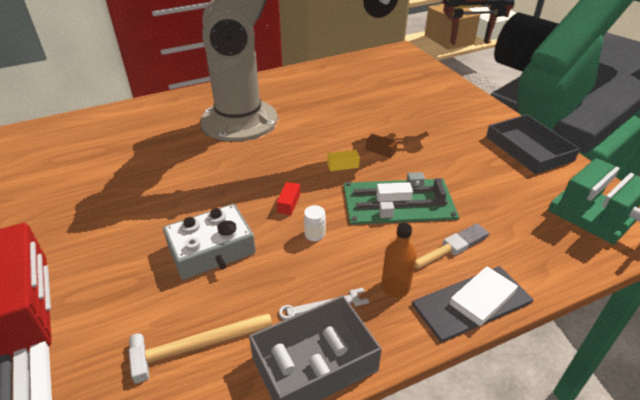

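View pics/side0.png

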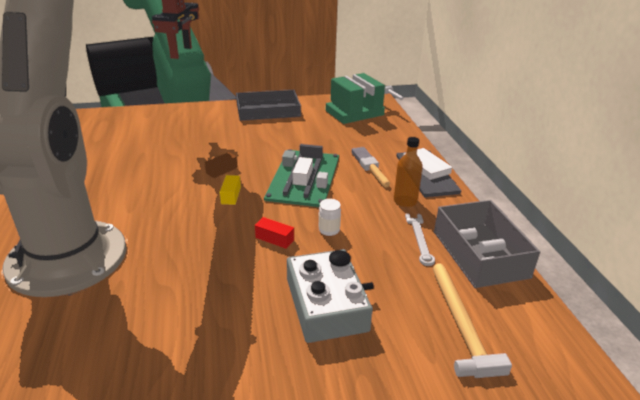

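View pics/wrist0.png

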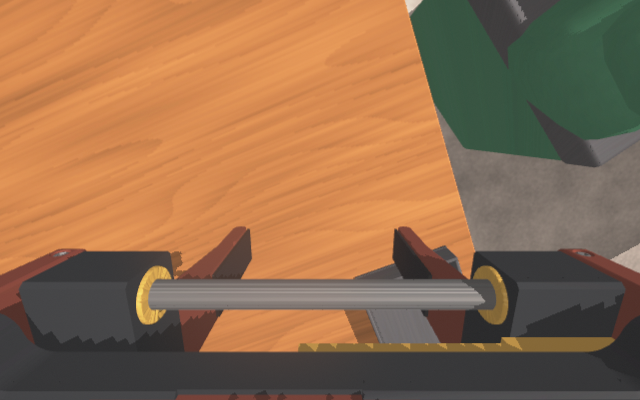

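```bash
cat > h.py <<'E'
from workcell import r, optics
import cv2, numpy as np
def get(n): return optics.get_image(n)
def proj(d,X):
    c=d["R"]@np.array(X,float)+d["t"]; return (d["fx"]*c[0]/c[2]+d["cx"], d["fy"]*c[1]/c[2]+d["cy"])
def ray(d,u,v,z):
    R=np.array(d["R"]);C=-R.T@d["t"]; k=R.T@np.array([(u-d["cx"])/d["fx"],(v-d["cy"])/d["fy"],1]); return C+k*(z-C[2])/k[2]
def dep(d,u,v):
    Z=d["range_z"][int(v),int(u)]; c=np.array([(u-d["cx"])/d["fx"],(v-d["cy"])/d["fy"],1])*Z; return np.array(d["R"]).T@(c-d["t"])
def crop(d,u0,v0,u1,v1,s,name):
    im=d["frame"][v0:v1,u0:u1,::-1]; cv2.imwrite("pics/"+name,cv2.resize(im,None,fx=s,fy=s,interpolation=cv2.INTER_CUBIC))
E
python3 - <<'E'
from h import *
import pickle
D={n:get(n) for n in ["scene","side"]}; pickle.dump(D,open("d0.pkl","wb"))
crop(D["scene"],330,165,470,235,5,"fs.png")
crop(D["side"],255,135,355,215,7,"fd.png")
crop(D["scene"],155,195,265,285,6,"bs.png")
crop(D["side"],275,240,385,340,6,"bd.png")
print(proj(D["scene"],[247,628,222]),proj(D["side"],[247,628,222]))
E
```

```text
(np.float64(469.3142585457442), np.float64(43.524459243608305)) (np.float64(181.4936371103612), np.float64(53.23875838090359))
```

View pics/fs.png

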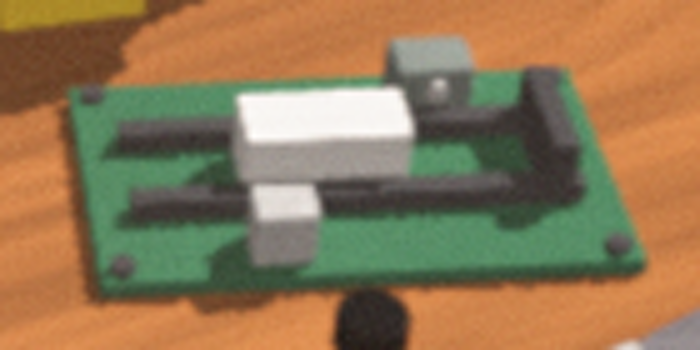

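View pics/fd.png

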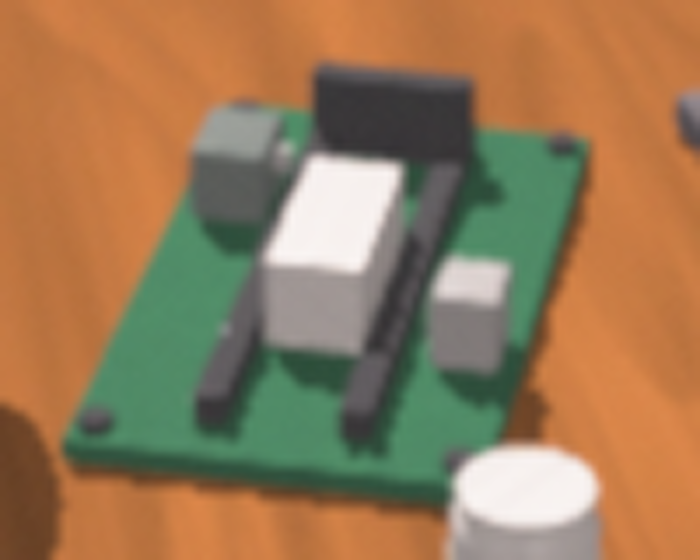

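View pics/bs.png

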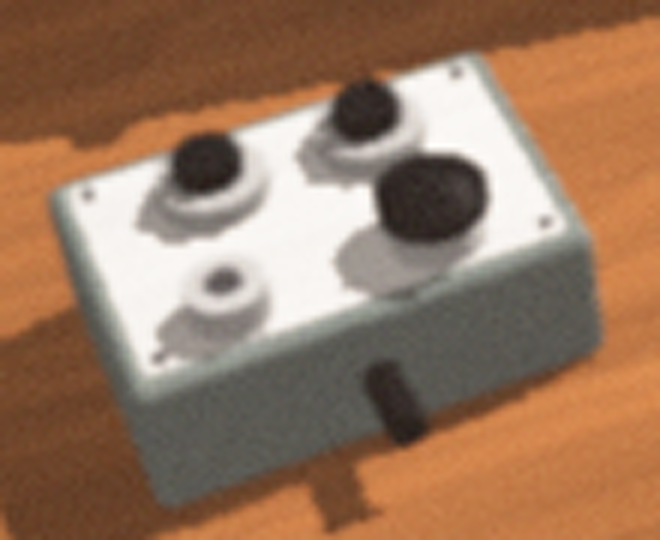

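View pics/bd.png

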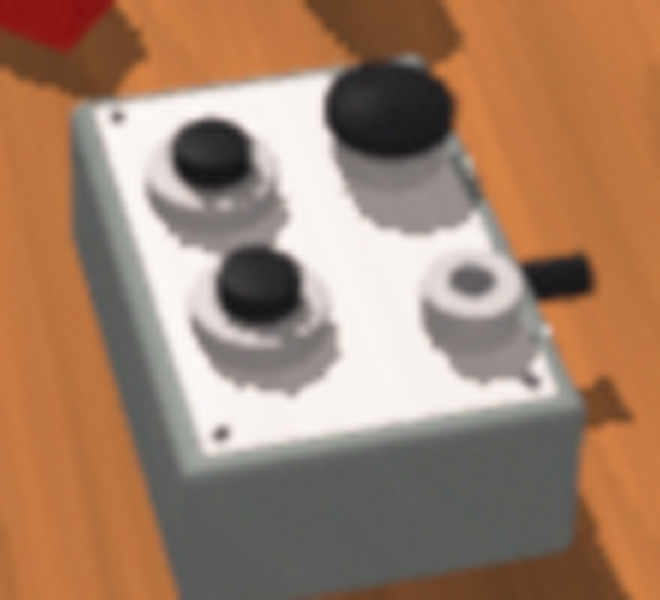

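```bash
python3 - <<'E'
from h import *
import pickle
D=pickle.load(open("d0.pkl","rb")); np.set_printoptions(precision=1,suppress=True)
off={"fs":("scene",330,165,5),"fd":("side",255,135,7),"bs":("scene",155,195,6),"bd":("side",275,240,6)}
def P(k,U,V,z):
    n,a,b,s=off[k]; return ray(D[n],(U+.5)/s-.5+a,(V+.5)/s-.5+b,z)
for k,pts in {"fs":[(236,95),(405,88),(413,137),(242,143)],"fd":[(312,153),(405,163),(360,268),(263,260)]}.items():
    q=np.array([P(k,*p,46) for p in pts]); print(k,"blank",q[:,:2].tolist(),q.mean(0)); 
for k,pts in {"fs":[(70,92),(568,70),(645,262),(100,290)],"fd":[(65,448),(590,145),(195,115)]}.items():
    print(k,"plate",[P(k,*p,10)[:2].round(1).tolist() for p in pts])
print("stop fs",P("fs",530,72,46),P("fs",556,140,46)); print("stop fd",P("fd",316,85,46),P("fd",472,97,46), P("fd",316,68,46),P("fd",472,78,46))
for k,a,b in [("bs",(366,105),(207,158)),("bd",(212,145),(262,278))]: print(k,"a",P(k,*a,78),"b",P(k,*b,78))
print("mush",P("bs",432,190,89),P("bd",390,105,89))
print("box fs",[P("bs",*p,60)[:2].round(1).tolist() for p in [(478,55),(590,240),(150,392),(55,190)]],"bd",[P("bd",*p,60)[:2].round(1).tolist() for p in [(75,105),(185,470),(580,405),(420,62)]])
print("tin",[dep(D["scene"],u,v) for u,v in [(315,211)]])
# blank depth points
for u,v in [(385,190),(405,190),(395,187)]: print(dep(D["scene"],u,v))
E
```

```text
fs blank [[501.84769096716957, 193.33267401631025], [532.4260600145093, 270.67644464098356], [566.0191456837456, 253.23475275436152], [535.0508947204092, 177.26954098705465]] [533.8 223.6  46. ]
fd blank [[534.8332660252286, 270.6219919230268], [567.9830915955799, 257.16444496182453], [537.5280626774643, 183.1639965794925], [504.2386803150706, 194.52727458725008]] [536.1 226.4  46. ]
fs plate [[425.0, 143.2], [518.9, 383.9], [655.9, 328.5], [563.8, 87.2]]
fd plate [[425.6, 138.9], [656.6, 324.3], [504.4, 375.4]]
stop fs [548.  333.1  46. ] [597.  313.3  46. ]
stop fd [545.5 324.9  46. ] [603.6 305.2  46. ] [547.9 339.2  46. ] [606.8 320.9  46. ]
bs a [ 471.6 -200.4   78. ] b [ 475.  -260.5   78. ]
bd a [ 476.2 -198.5   78. ] b [ 479.7 -259.6   78. ]
mush [ 537.7 -194.    89. ] [ 531.1 -202.3   89. ]
box fs [[441.2, -149.8], [555.7, -144.6], [561.9, -304.8], [447.6, -313.4]] bd [[440.5, -150.6], [447.4, -313.1], [563.2, -308.6], [555.1, -148.6]]
tin [array([555.5,   2.2,  71.8])]
[533.2 197.5  47.5]
[552.8 241.4  46.6]
[531.8 226.6  45.7]
```

```bash
cat >> h.py <<'E'
from scipy.spatial.transform import Rotation as Ro
def go(target,yaxis=None,base=None):
    s=r.state(); M=Ro.from_rotvec(s["eef_rot"]).as_matrix()
    t=M.T@(np.array(target)-s["tcp_pos"])/30
    out=np.round(t,3)
    tr=None
    if yaxis is not None:
        y=M.T@np.array([*yaxis,0.]); tr=np.degrees(np.arctan2(y[2],y[1]))
        tr=(tr+90)%180-90
    print("travel",out,"turn units",None if tr is None else round(tr/8,3)); return out
E
python3 - <<'E'
from h import *
np.set_printoptions(precision=3,suppress=True)
M=Ro.from_rotvec(r.state()["eef_rot"]).as_matrix(); print(M)
c=np.array([540.9,235.2]); y=np.array([.366,.930]); x=np.array([.930,-.366])
p=c+y*-95; print(p); go([*p,150],x); go([*p,30],x)
import pickle
D=pickle.load(open("d0.pkl","rb")); print(dep(D["scene"],398,262))
E
```

```text
[[-0.     0.366  0.931]
 [-0.001  0.931 -0.366]
 [-1.    -0.001  0.   ]]
[506.13 146.85]
travel [  2.418 -11.759  13.907] turn units -11.249
travel [  6.418 -11.756  13.907] turn units -11.249
[788.751  66.67  106.287]
```

```bash
python3 -m inch '{"travel":[[0.5,-5.9,7],[0.5,-5.9,7],[0.5,-5.9,7],[1,-5.9,7],[1,-5.9,7],[1,-5.9,7],[1,-5.9,7]],"turn":[0,0,0,0,0,0,0],"jaw":[0,0,0,0,0,0,0]}' 30; python3 - <<'E'
from h import *
p=[506.13,146.85]; go([*p,150],[.366,.93])
E
```

```text
t: 0.95
tcp_pos: [380.2, 381.6, 192.1]
eef_rot: [0.298, 1.549, -0.302]
force: [-1.1, 0.5, -0.5]
finger_gap: 35.1
travel [ 1.425 -5.693  6.813] turn units -0.052
```

```bash
python3 -m inch '{"travel":[[0.5,-5.8,6.9],[0.5,-5.8,6.9],[1,-5.8,6.9],[1.4,-5.8,6.9],[1.4,-5.8,6.9],[1.4,-5.8,6.9],[1.4,-5.8,6.9],[1.4,-5.8,6.9]],"turn":[0,0,0,0,0,0,0,0],"jaw":[0,0,0,0,0,0,0,0]}'; python3 - <<'E'
from h import *
p=[506.13,146.85]; go([*p,27],[.366,.93]); 
d=get("wrist"); cv2.imwrite("pics/w1.png",d["frame"][:,:,::-1])
d=get("scene"); crop(d,290,80,490,250,4,"s1.png")
E
```

```text
t: 1.75
tcp_pos: [506.6, 150.1, 150.7]
eef_rot: [0.294, 1.551, -0.293]
force: [0.3, 0.3, 0.5]
finger_gap: 0.7
travel [ 4.123 -0.11   0.027] turn units 0.004
```

View pics/w1.png

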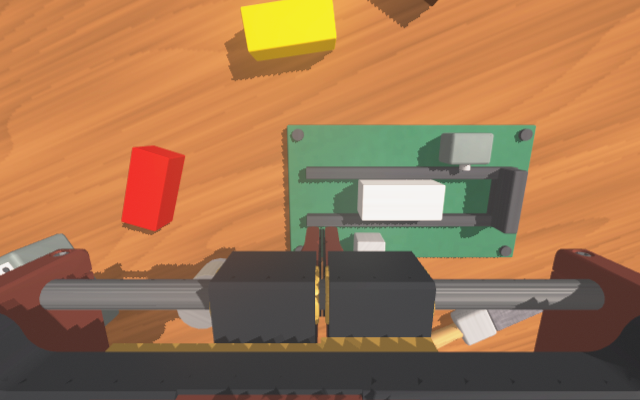

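View pics/s1.png

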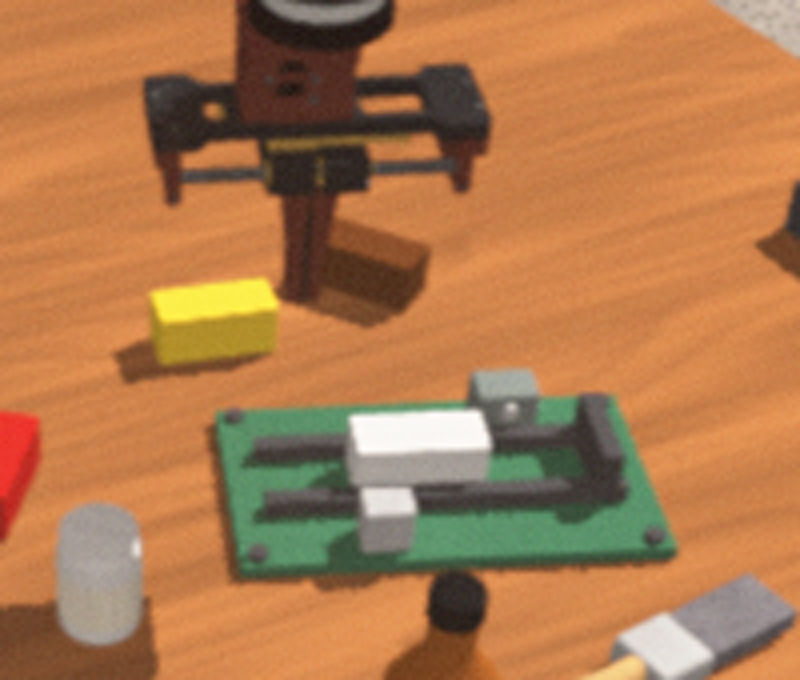

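```bash
python3 -m inch '{"travel":[[1.5,-0.1,0],[3,-0.1,0],[3.7,-0.1,0],[4.1,-0.1,0],[4.1,-0.1,0],[4.1,-0.1,0]],"turn":[0,0,0,0,0,0],"jaw":[0,0,0,0,0,0]}'; python3 - <<'E'
from h import *
print(r.state()["force"]); p=[506.13,146.85]; go([*p,26],[.366,.93]); 
d=get("wrist"); cv2.imwrite("pics/w2.png",d["frame"][:,:,::-1])
d=get("side"); crop(d,220,100,380,220,5,"s2.png"); print(proj(d,r.state()["tcp_pos"]))
E
```

```text
t: 2.45
tcp_pos: [506.2, 147.2, 28.6]
eef_rot: [0.294, 1.55, -0.292]
force: [-0.7, -0.4, 0.0]
finger_gap: 0.7
[-0.74599481 -0.35857565  0.00293962]
travel [ 0.087 -0.011  0.001] turn units 0.009
(np.float64(296.17068452677194), np.float64(187.25598445233447))
```

View pics/w2.png

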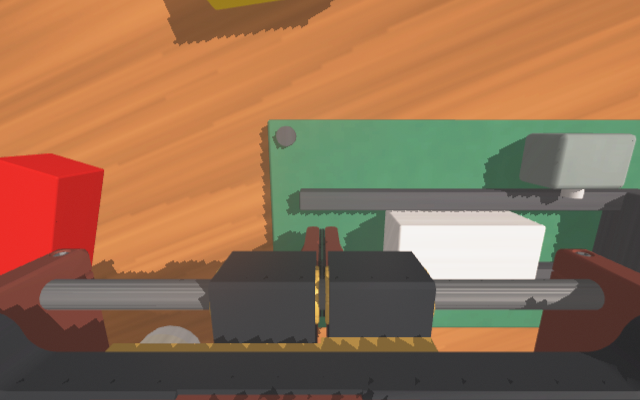

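View pics/s2.png

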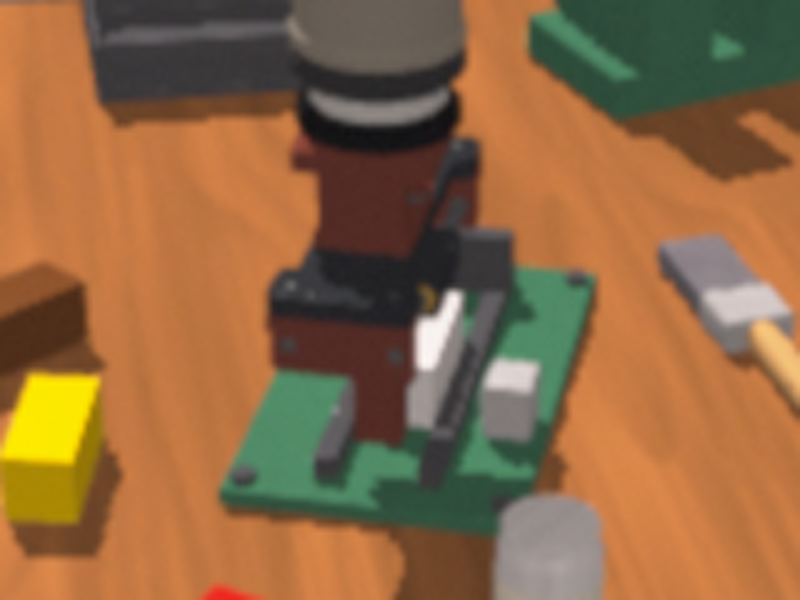

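```bash
python3 -m inch '{"travel":[[0.07,0.35,0],[0.07,0.7,0],[0.07,1.0,0],[0.07,1.3,0],[0.07,1.6,0],[0.07,1.9,0],[0.07,2.2,0],[0.07,2.5,0]],"turn":[0,0,0,0,0,0,0,0],"jaw":[0,0,0,0,0,0,0,0]}'; python3 - <<'E'
from h import *
p=[506.13,146.85]; go([*p,26],[.366,.93]); 
d=get("wrist"); cv2.imwrite("pics/w3.png",d["frame"][:,:,::-1])
d=get("side"); crop(d,255,115,355,215,6,"s3.png"); print(r.state()["force"])
E
```

```text
t: 3.35
tcp_pos: [533.2, 216.3, 25.5]
eef_rot: [0.294, 1.551, -0.295]
force: [-1.3, -2.4, 2.9]
finger_gap: 0.6
travel [-0.016 -2.484  0.007] turn units -0.001
[ 0.65171163 -0.47388128 -0.45968279]
```

View pics/w3.png

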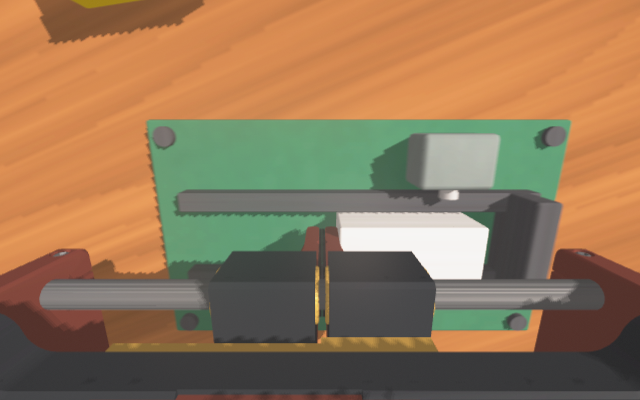

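View pics/s3.png

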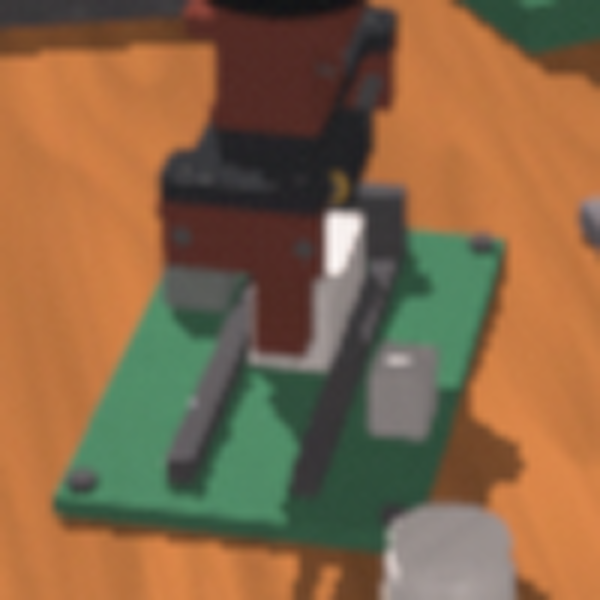

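```bash
python3 -m inch '{"travel":[[0,0.1,0],[0,0.2,0],[0,0.28,0],[0,0.36,0],[0,0.44,0],[0,0.48,0],[0,0.52,0],[0,0.56,0]],"turn":[0,0,0,0,0,0,0,0],"jaw":[0,0,0,0,0,0,0,0]}'; python3 - <<'E'
from h import *
p=[506.13,146.85]; go([*p,26],[.366,.93]); 
d=get("wrist"); crop(d,300,180,620,340,2,"w4.png"); print(r.state()["force"])
E
```

```text
t: 4.25
tcp_pos: [539.1, 231.6, 25.5]
eef_rot: [0.294, 1.551, -0.294]
force: [-0.1, -1.1, -0.7]
finger_gap: 0.2
travel [-0.016 -3.03   0.01 ] turn units 0.001
[-0.43800685 -0.6299126  -1.5417526 ]
```

View pics/w4.png

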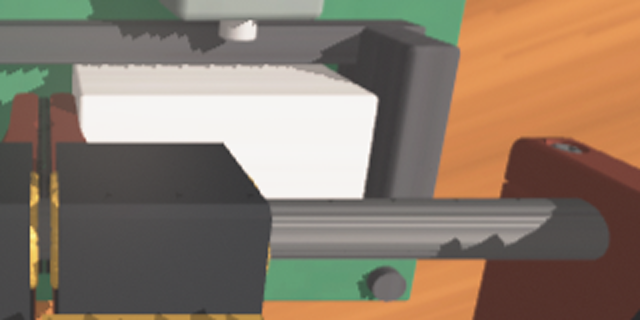

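```bash
python3 -m inch '{"travel":[[0,0.04,0],[0,0.08,0],[0,0.12,0],[0,0.16,0],[0,0.16,0]],"turn":[0,0,0,0,0],"jaw":[0,0,0,0,0]}'; python3 - <<'E'
from h import *
p=[506.13,146.85]; go([*p,26],[.366,.93]); print(r.state()["force"])
E
```

```text
t: 4.8
tcp_pos: [541.0, 236.3, 25.6]
eef_rot: [0.294, 1.551, -0.294]
force: [-0.5, -1.0, -0.7]
finger_gap: 0.7
travel [-0.015 -3.201  0.009] turn units 0.002
[-0.49297928 -1.00038005 -0.71509574]
```

```bash
python3 -m inch '{"travel":[[0,0.04,0],[0,0.08,0],[0,0.12,0],[0,0.12,0]],"turn":[0,0,0,0],"jaw":[0,0,0,0]}'; python3 - <<'E'
from h import *
p=[506.13,146.85]; go([*p,26],[.366,.93]); print(r.state()["force"])
d=get("wrist"); crop(d,300,180,620,340,2,"w5.png"); 
E
```

```text
t: 5.2
tcp_pos: [541.4, 237.1, 25.6]
eef_rot: [0.293, 1.552, -0.298]
force: [-3.0, -6.3, 5.4]
finger_gap: 0.3
travel [-0.004 -3.23   0.011] turn units -0.008
[-2.95639546 -6.29793033  5.35076643]
```

View pics/w5.png

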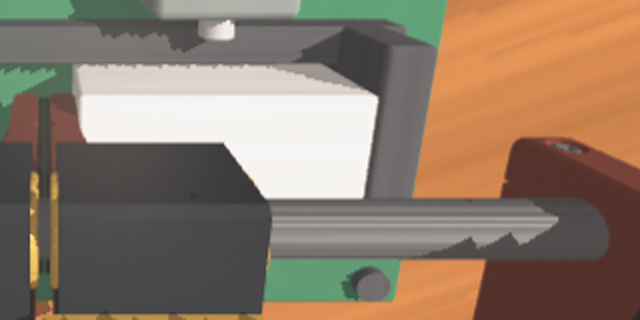

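```bash
python3 -m inch '{"travel":[[0,-0.2,0],[0,-0.6,0],[0,-1.1,0],[-1,-1.3,0],[-2.5,-1.3,0],[-4.0,-1.3,0],[-4.6,-1.3,0],[-4.6,-1.3,0]],"turn":[0,0,0,0,0,0,0,0],"jaw":[0,0,0,0,0,0,0,0]}'; python3 - <<'E'
from h import *
np.set_printoptions(precision=3,suppress=True)
a=np.array([474,-199.7]); b=np.array([477.4,-260.]); m=(a+b)/2; y=(a-b)/np.linalg.norm(a-b); print(m,y)
go([*m,165],y); 
d=get("wrist"); cv2.imwrite("pics/w6.png",d["frame"][:,:,::-1])
d=get("side");crop(d,255,115,355,215,6,"s6.png")
d=get("scene");crop(d,330,165,470,235,5,"fs6.png")
E
```

```text
t: 6.05
tcp_pos: [529.7, 202.9, 166.7]
eef_rot: [0.298, 1.546, -0.291]
force: [0.3, -0.0, -0.9]
finger_gap: 0.4
[ 475.7  -229.85] [-0.056  0.998]
travel [  0.001 -14.077   3.62 ] turn units -3.095
```

View pics/w6.png

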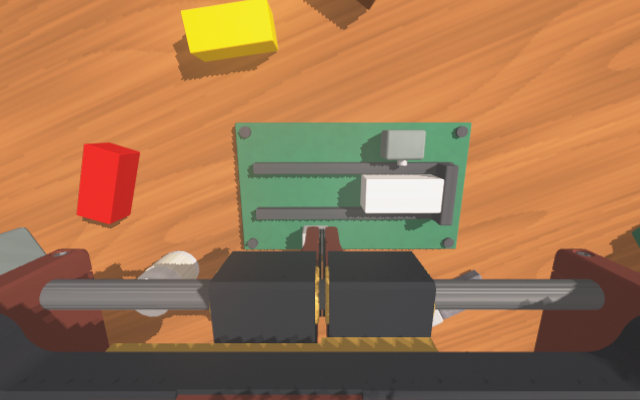

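View pics/fs6.png

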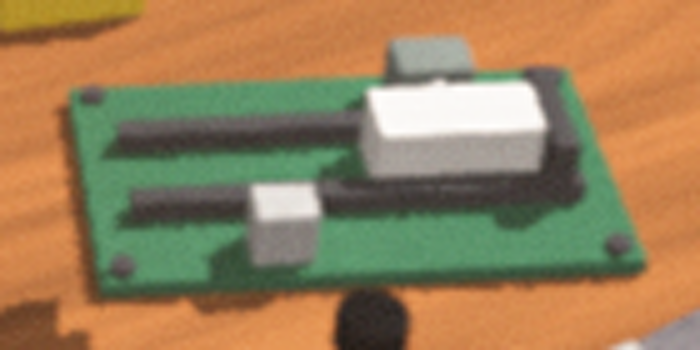

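View pics/s6.png

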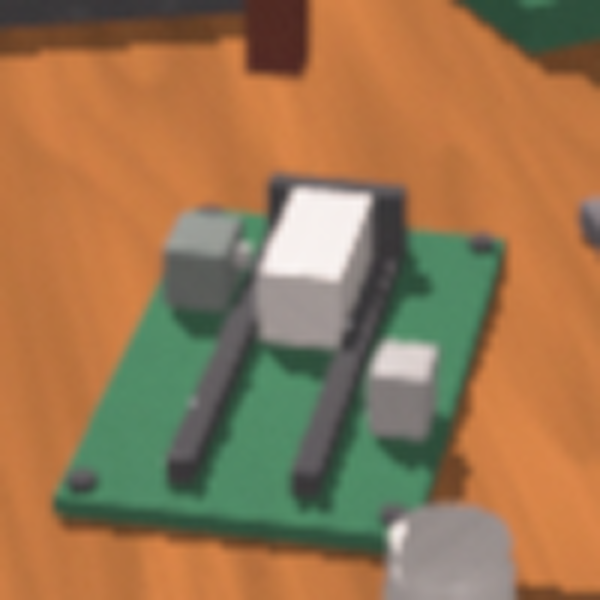

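```bash
python3 -m inch '{"travel":[[0,-7,1.8],[0,-7,1.8],[0,-7,1.8],[0,-7,1.8],[0,-7,1.8],[0,-7,1.8]],"turn":[-1,-2,-3.1,-3.1,-3.1,-3.1],"jaw":[30,50,50,50,50,50]}'; python3 - <<'E'
from h import *
go([475.7,-229.85,165],[-.056,.998])
E
```

```text
t: 6.8
tcp_pos: [499.4, -16.3, 162.0]
eef_rot: [-0.042, 1.574, 0.039]
force: [0.4, 0.4, -0.5]
finger_gap: 45.1
travel [-0.088 -7.068 -1.155] turn units -0.033
```

```bash
python3 -m inch '{"travel":[[0,-6.9,-1.1],[0,-6.9,-1.1],[0,-6.9,-1.1],[0,-6.9,-1.1],[0,-6.9,-1.1],[0,-6.9,-1.1],[0,-6.9,-1.1]],"turn":[0,0,0,0,0,0,0],"jaw":[50,50,50,50,50,50,50]}'; python3 - <<'E'
from h import *
go([475.7,-229.85,165],[-.056,.998]); print(r.state()["finger_gap"], Ro.from_rotvec(r.state()["eef_rot"]).as_matrix().round(3))
d=get("wrist"); cv2.imwrite("pics/w7.png",d["frame"][:,:,::-1])
d=get("scene"); crop(d,120,90,280,290,3,"s7.png")
d=get("side"); crop(d,240,130,420,350,2.7,"d7.png"); print(proj(d,r.state()["tcp_pos"]))
E
```

```text
t: 7.5
tcp_pos: [480.7, -218.4, 162.6]
eef_rot: [-0.046, 1.572, 0.049]
force: [0.8, 0.5, 1.0]
finger_gap: 50.2
travel [-0.082 -0.371 -0.188] turn units 0.031
50.170749364936654 [[-0.002 -0.06   0.998]
 [ 0.001  0.998  0.06 ]
 [-1.     0.001 -0.001]]
(np.float64(315.1545379585598), np.float64(232.92117573990873))
```

View pics/w7.png

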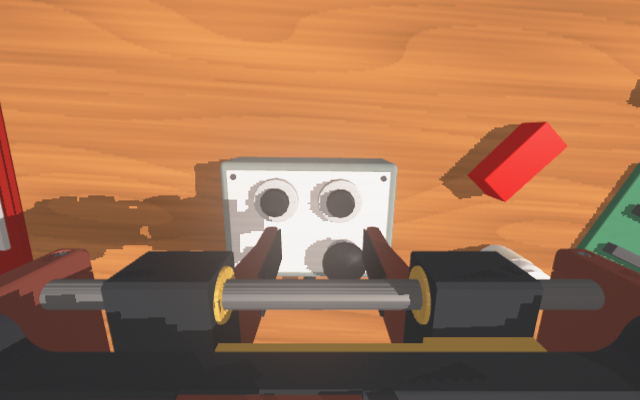

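View pics/s7.png

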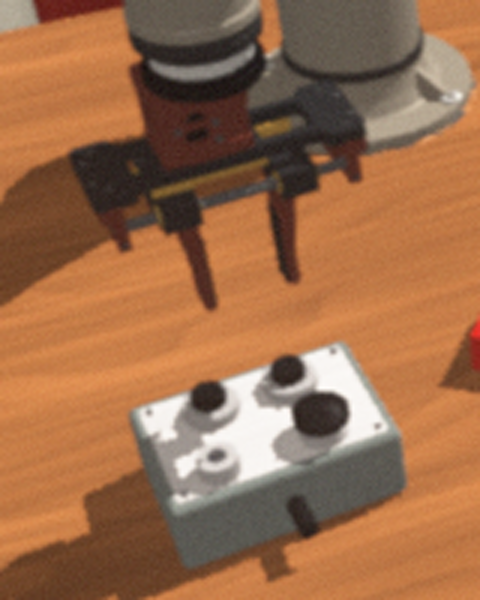

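View pics/d7.png

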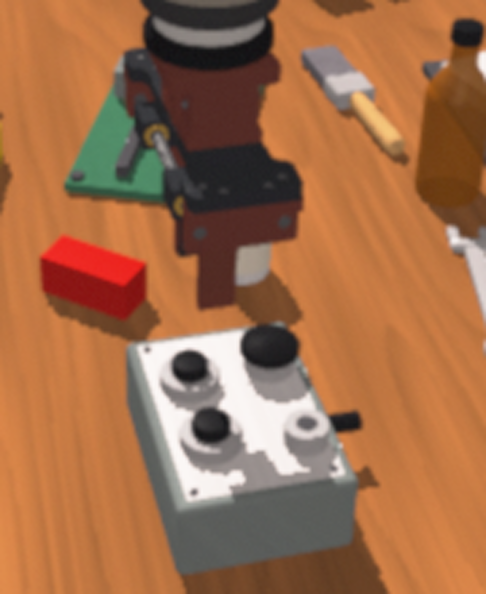

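```bash
python3 - <<'E'
from h import *
np.set_printoptions(precision=1,suppress=True)
d=get("wrist"); crop(d,210,150,410,290,4,"w8.png")
s=get("scene"); crop(s,160,140,240,200,8,"s8.png")
for u,v in [(274,202),(340,203)]: print(ray(d,u,v,78),dep(d,u,v))
import pickle; pickle.dump((d,s),open("d8.pkl","wb")); print(r.state()["tcp_pos"])
E
```

```text
[ 478.  -262.2   78. ] [ 477.1 -261.6   81.7]
[ 475.3 -202.7   78. ] [ 474.1 -203.1   82.9]
[ 480.9 -219.1  163.4]
```

View pics/w8.png

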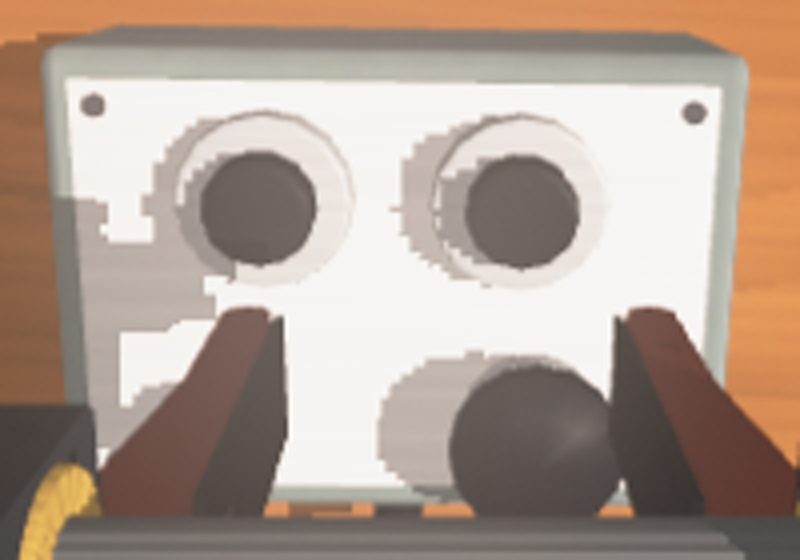

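View pics/s8.png

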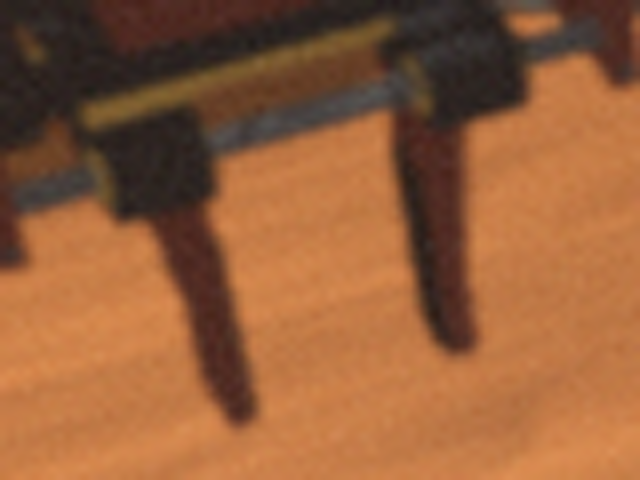

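```bash
python3 - <<'E'
from h import *
d=get("wrist"); M=Ro.from_rotvec(r.state()["eef_rot"]).as_matrix(); t=r.state()["tcp_pos"]
print(proj(d,t),proj(d,t+M@[0,25,-10]),proj(d,t+M@[0,-25,-10]))
go([476.2,-231.5,90],[-.05,.999])
E
```

```text
(np.float64(322.0817239161906), np.float64(244.62888037395038)) (np.float64(363.4388392953125), np.float64(229.23539923016585)) (np.float64(280.75351360319075), np.float64(229.1920978567056))
travel [ 2.45  -0.393 -0.176] turn units 0.072
```

```bash
python3 -m inch '{"travel":[[0,-0.4,-0.18],[0.8,-0.4,-0.18],[1.6,-0.4,-0.18],[2.2,-0.4,-0.18],[2.4,-0.4,-0.18],[2.4,-0.4,-0.18]],"turn":[0.07,0.07,0.07,0.07,0.07,0.07],"jaw":[51,51,51,51,51,51]}'; python3 - <<'E'
from h import *
go([476.2,-231.5,78],[-.05,.999]); print(r.state()["finger_gap"],r.state()["force"])
d=get("scene"); crop(d,165,195,245,255,8,"s9.png")
d=get("side"); crop(d,275,240,375,315,7,"d9.png")
d=get("wrist"); crop(d,210,150,410,290,4,"w9.png")
E
```

```text
t: 8.4
tcp_pos: [475.0, -233.5, 91.1]
eef_rot: [-0.037, 1.572, 0.037]
force: [0.2, 0.0, 0.7]
finger_gap: 50.9
travel [0.436 0.065 0.045] turn units -0.019
50.92810482953569 [0.1632508  0.01779047 0.74818934]
```

View pics/s9.png

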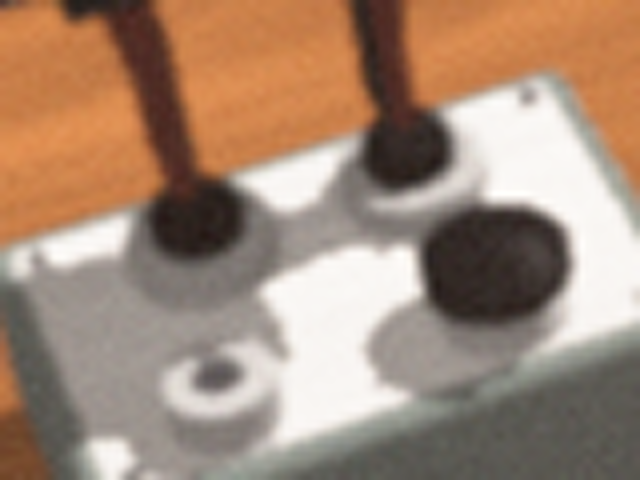

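View pics/d9.png

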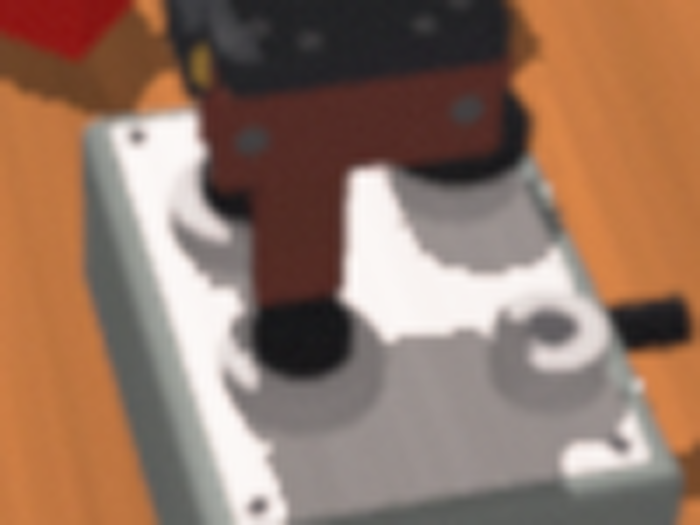

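View pics/w9.png

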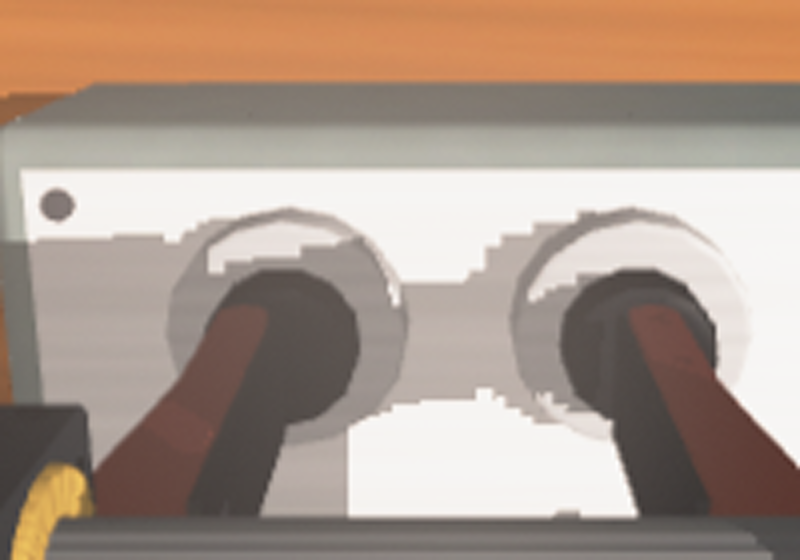

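```bash
python3 -m inch '{"travel":[[0.1,0.07,0.04],[0.25,0.07,0.04],[0.35,0.07,0.04],[0.45,0.07,0.04],[0.5,0.07,0.04],[0.55,0.07,0.04],[0.6,0.07,0.04],[0.64,0.07,0.04]],"turn":[0,0,0,0,0,0,0,0],"jaw":[51,51,51,51,51,51,51,51]}'; python3 - <<'E'
from h import *
go([476.2,-231.5,72],[-.05,.999]); print(r.state()["force"],r.state()["moment"])
E
```

```text
t: 9.35
tcp_pos: [477.4, -230.7, 75.7]
eef_rot: [-0.036, 1.569, 0.039]
force: [-13.4, 9.4, 52.9]
finger_gap: 50.6
travel [ 0.123 -0.025 -0.04 ] turn units -0.015
[-13.42982494   9.4177079   52.88786844] [1.93545733 3.22781694 0.06682297]
```

```bash
python3 -m inch '{"travel":[[-0.06,0,0],[-0.08,0,0]],"turn":[0,0],"jaw":[51,51]}'; python3 - <<'E'
from h import *
print(r.state()["force"],r.state()["moment"],r.state()["tcp_pos"])
d=get("scene"); crop(d,165,195,245,255,8,"s10.png")
d=get("side"); crop(d,275,240,375,315,7,"d10.png")
d=get("wrist"); crop(d,210,150,410,290,4,"w10.png")
E
```

```text
t: 9.55
tcp_pos: [477.2, -230.6, 76.3]
eef_rot: [-0.037, 1.569, 0.039]
force: [-2.1, 2.6, 14.5]
finger_gap: 51.0
[-2.10794978  2.61015769 14.53094087] [0.66950375 0.72377275 0.05667471] [ 477.21697306 -230.63674512   76.28021523]
```

View pics/s10.png

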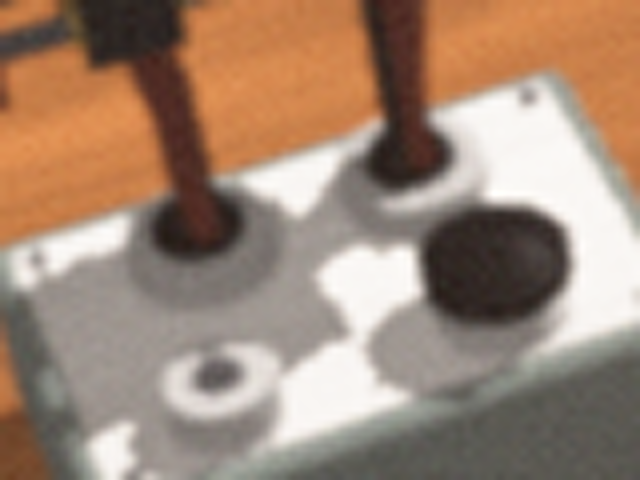

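View pics/d10.png

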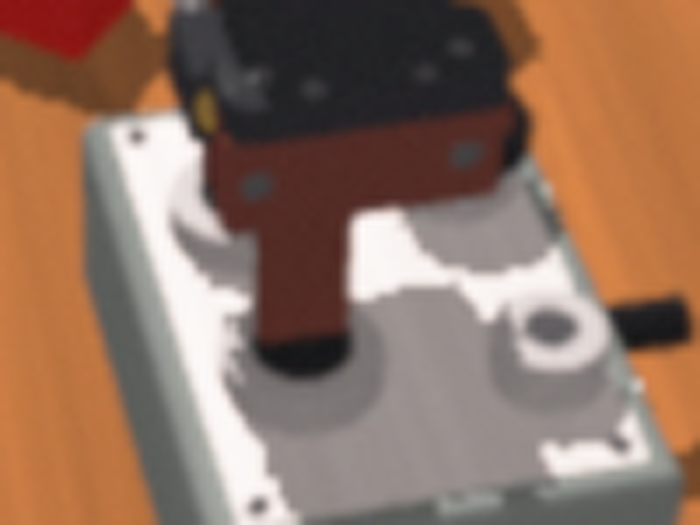

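View pics/w10.png

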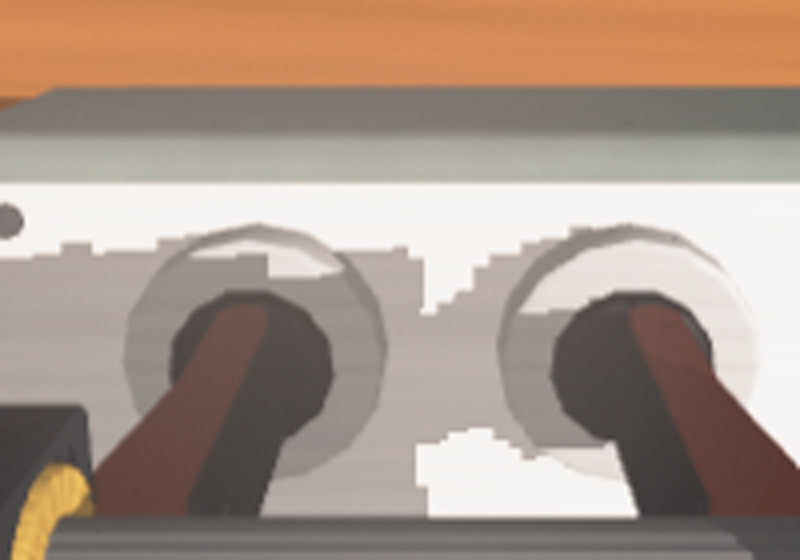

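```bash
python3 -m inch '{"travel":[[0.01,0,0],[0.01,0,0],[0.01,0,0],[0.01,0,0],[0.01,0,0],[0.01,0,0],[0.01,0,0],[0.01,0,0]],"turn":[0,0,0,0,0,0,0,0],"jaw":[51,51,51,51,51,51,51,51]}'; python3 - <<'E'
from h import *
np.set_printoptions(precision=1,suppress=True)
d=get("wrist")
for n,U,V in [("capb",295,370),("capb",285,340),("colb",220,440),("colb",360,330),("colb",150,350),("capa",590,370),("capa",580,400),("cola",520,350),("cola",735,330),("cola",620,265)]:
    print(n,dep(d,U/4+210,V/4+150))
E
```

```text
t: 10.5
tcp_pos: [477.3, -230.7, 76.2]
eef_rot: [-0.037, 1.569, 0.039]
force: [-4.5, 4.3, 21.7]
finger_gap: 51.0
capb [ 477.7 -254.8   74.4]
capb [ 472.6 -256.3   74.9]
colb [ 467.6 -257.5  119.8]
colb [ 471.9 -245.1   71. ]
colb [ 477.  -278.1   70.7]
capa [ 475.4 -209.2   74.7]
capa [ 480.7 -210.3   74. ]
cola [ 474.1 -219.9   70.8]
cola [ 468.8 -186.7   71.7]
cola [ 459.4 -205.4   71. ]
```

```bash
python3 - <<'E'
from h import *
import pickle
np.set_printoptions(precision=1,suppress=True)
d,s=pickle.load(open("d8.pkl","rb"))
for n,U,V in [("capb",258,190),("capb",258,230),("colb",330,170),("colb",335,200),("colb",265,130),("capa",522,190),("capa",522,230),("cola",590,190),("cola",530,135),("plate",400,300)]:
    print(n,dep(d,U/4+210,V/4+150))
E
```

```text
capb [ 473.2 -261.4   80.6]
capb [ 482.2 -261.1   81.2]
colb [ 469.7 -246.4   71.7]
colb [ 476.7 -245.    71.6]
colb [ 461.4 -261.6   71.1]
capa [ 469.8 -202.8   79.9]
capa [ 478.7 -202.2   80.9]
cola [ 470.8 -186.5   71.4]
cola [ 458.6 -201.4   72.2]
plate [ 504.1 -229.1   59.9]
```

```bash
for i in 1 2; do python3 -m inch '{"travel":[[0,0,0],[0,0,0],[0,0,0],[0,0,0],[0,0,0],[0,0,0],[0,0,0],[0,0,0]],"turn":[0,0,0,0,0,0,0,0],"jaw":[51,51,51,51,51,51,51,51]}'; done
```

```text
t: 11.35
tcp_pos: [477.3, -230.6, 76.2]
eef_rot: [-0.037, 1.569, 0.039]
force: [-5.0, 3.9, 21.4]
finger_gap: 50.7
t: 12.15
tcp_pos: [477.3, -230.7, 76.2]
eef_rot: [-0.037, 1.569, 0.039]
force: [-5.4, 3.9, 22.7]
finger_gap: 50.8
```

```bash
python3 -m inch '{"travel":[[0,0,0],[0,0,0],[-0.2,0,0],[-0.5,0,0],[-1.5,0,0],[-3,0,0],[-4,0,0],[-4,0,0]],"turn":[0,0,0,0,0,0,0,0],"jaw":[51,51,51,51,51,51,51,51]}'; python3 - <<'E'
from h import *
np.set_printoptions(precision=1,suppress=True)
print(r.state()["force"])
d=get("wrist"); crop(d,170,120,470,290,2.6,"w11.png")
s=get("scene"); cv2.imwrite("pics/s11.png",s["frame"][:,:,::-1])
s=get("side"); cv2.imwrite("pics/d11.png",s["frame"][:,:,::-1])
for u,v in [(274,202),(340,203)]: print(dep(d,u,v))
E
```

```text
t: 12.95
tcp_pos: [479.1, -232.2, 198.6]
eef_rot: [-0.039, 1.563, 0.036]
force: [-0.6, 0.2, 0.7]
finger_gap: 51.1
[-0.6  0.2  0.7]
[ 490.6 -285.3   59.7]
[ 485.4 -213.5   70.6]
```

View pics/w11.png

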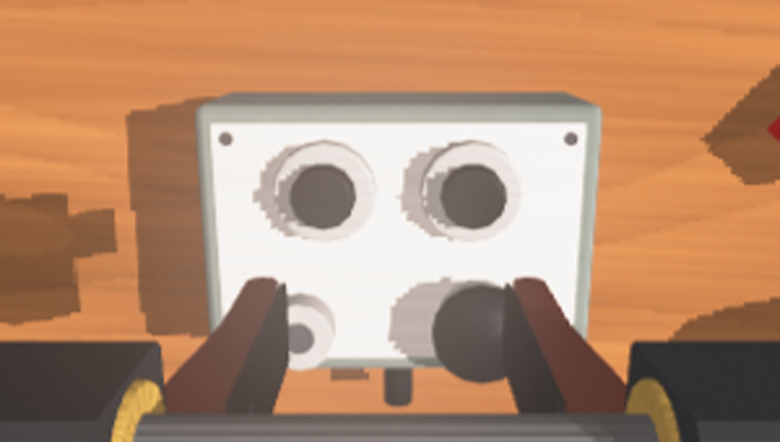

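View pics/s11.png

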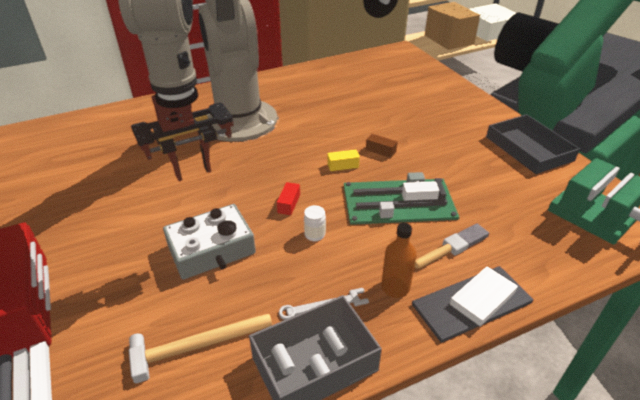

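View pics/d11.png

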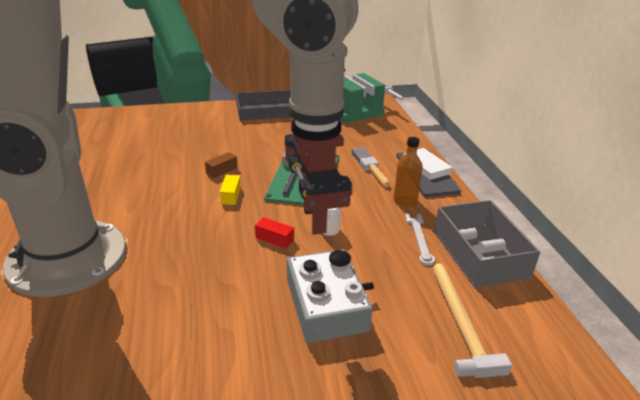

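```bash
python3 -m inch '{"travel":[[0,0,0],[0,0,0],[0,0,0]],"turn":[0,0,0],"jaw":[51,51,51]}'; python3 -c "
from workcell import r
print(r.finish_job())"
```

```text
t: 13.4
tcp_pos: [476.3, -230.7, 193.6]
eef_rot: [-0.038, 1.572, 0.038]
force: [0.2, -0.7, 0.7]
finger_gap: 50.9
the job is handed in; nothing more can be done
None
```

The job is done and handed in at about 13.4 s of the 53 s allowed; no verdict was given.

- **Blank:** I pushed it along the channel with the shut fingers until it stalled at about 7 N. The wrist, scene and side pictures show its end against the stop. I then backed the fingers away before raising them.
- **Buttons:** I pressed both together, one fingertip on each cap, and held them for about 2.8 s at 15–22 N in total. The depth readings showed both caps about 6 mm lower than before, and the force rose stiffly as at a hard stop. After I lifted clear, the pictures show both caps up, and the tool force read zero.
- **Everything else:** the last pictures show the mushroom button untouched and no visible change in the loose things or look-alikes. I checked this by eye only, not by measuring them.

Two things disagreed with what I expected:
- **Force peak:** the first press briefly read 53 N upward at the wrist, through the fingertips. That is under the 120 N wrist limit, and I eased it off at once.
- **Height:** the buttons bottomed out with the TCP reading about 76 mm, where 72 mm was expected. I relied on the stiff stop and the depth change instead. The depth camera also read the black caps about 3 mm too high.

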